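# Gather the tube nuts in the tote's corner

## Task

Take the white tote by its handle and raise that side until the tote leans at about 35 degrees and all four brass nuts slide together into the corner opposite the handle, ready for a colleague to count them out. Finish holding it still in that tilt, without putting it down or letting go; do not touch the nuts with the gripper, and leave the jar, wrench and vial rack alone.

Things in the scene. Friction and masses are not known exactly. Their poses are not given: they have to be found in the camera images.
- tote: Open square white plastic tote, 170 x 170 mm outside, 55 mm high, walls and floor 4 mm, standing on the bench, about 0.25-0.55 kg. Origin: centre of its underside. z is up; x runs along its diagonal towards the corner that carries the handle, so its four corners lie 120 mm from the origin along +x (handle corner), -x (gathering corner), +y and -y.
- tote_handle (a point): Middle of the grey cylindrical hand grip of the tote's handle, 170 mm from the tote's origin along its +x and 50 mm above its underside. The grip is 16 mm thick (19 mm at its end collars), 64 mm long and runs level along the tote's y axis, between two 7 mm steel wires (76 mm apart) that run along x back to the walls; 42 mm are free between the grip and the corner of the tote. The grip turns freely on its wire, so a gripper holding it can stay upright while the tote tilts.
- tote_corner (a point): Inner corner of the tote opposite the handle, at floor level: 115 mm from the origin along the tote's -x, 4 mm above its underside. Here the nuts must gather.
- nut1: Loose hexagonal brass tube nut, 18 mm across flats, 14 mm high, about 22 g, lying flat in the tote. Origin: centre of its underside. The nuts slide on the plastic (friction about 0.2): at 20 degrees of tilt some stick, at 30 to 40 degrees all run down into the low corner.
- nut2: Another brass nut like nut1.
- nut3: Another brass nut like nut1.
- nut4: Another brass nut like nut1.
- jar: Bystander: amber glass jar with black lid, 60 mm diameter, 85 mm high, on the bench. Origin: centre of its underside.
- wrench: Bystander: steel open-end wrench 160 mm long lying on the bench. Origin: near its middle, on its underside; x along its length.
- rack: Bystander: grey vial rack 70 x 110 mm with small capped glass vials, 43 mm high, on the bench. Origin: centre of its underside.

How it is judged:
On the way:
1. the handle side of the tote is raised by the gripper (fingers on the tote, tilt over 9 degrees) (contact force between the fingers and tote above 1 N and angle between tote's own z axis and vertical above 0.16 rad), for 0.2 s.
At the end, for the whole second after the job is handed in: Every nut lies within 65 mm of the inner corner opposite the handle; the tote leans 24 to 48 degrees with its handle more than 130 mm above the bench, is held by the fingers (contact over 1 N), leans on none of the bystanders, and tote and nuts are still (under 0.03 m/s) (distance between each of nut1, nut2, nut3, nut4 and tote_corner below 0.065 m and angle between tote's own z axis and vertical between 0.42 and 0.84 rad and contact force between the fingers and tote above 1 N and height (world z) of tote_handle above 0.13 m and linear speed of each of tote, nut1, nut2, nut3, nut4 below 0.03 m/s and contact force between tote and jar below 0.3 N and contact force between tote and wrench below 0.3 N and contact force between tote and rack below 0.3 N); the arm keeps its last pose, push and grip.
It fails at once if the jar is moved more than 20 mm (distance of jar from where it was at the start of the episode above 0.02 m).
It fails at once if the wrench is moved more than 20 mm (distance of wrench from where it was at the start of the episode above 0.02 m).
It fails at once if the rack is moved more than 20 mm (distance of rack from where it was at the start of the episode above 0.02 m).
It fails at once if the gripper touches a nut (contact force between any of the fingers, the arm and nut1 above 0.5 N or contact force between any of the fingers, the arm and nut2 above 0.5 N or contact force between any of the fingers, the arm and nut3 above 0.5 N or contact force between any of the fingers, the arm and nut4 above 0.5 N).
It also fails if it takes over 40 s, if anything falls off the work surface, if the arm or the gripper's body presses on something with over 40 N, if the wrist force passes 120 N, or if a joint passes its speed limit or range.

## Robot

A 6-joint arm with a two-finger parallel gripper is mounted at the origin on the work surface. World frame = base frame: x ahead of the robot, y to its left, z up, the work surface at z = 0. Lengths are in m, angles in rad, forces in N, time in s.
With the tool pointing down it reaches from about 0.25 to 0.775 m from the base axis. Payload 4 kg.
Tool frame: the origin (TCP) lies on the mounting face of the last link; the fingertips stand robot.tcp_to_tips ahead of it and the grasp point (between the pads) lies 180 mm ahead of it (robot.tcp_to_tips is the distance from the TCP to the fingertips, in m); z points along the fingers, y is the direction in which the jaws open and shut (so a half turn about z gives the same grasp; the last joint's range is limited). The gripper opens to 94 mm and grips with 3 to 60 N. Pads are 16 mm wide; open, the fingers measure 119 mm over their backs; the gripper's body (75 mm by 177 mm) begins 78 mm behind the grasp point.
Start: joints at [-1.242, 0.087, 1.371, -0, 1.684, -0.103], TCP at [0.23, -0.5, 0.405] pointing down, gripper open.
Joint ranges: [-3.1, 3.1], [-0.76, 2.03], [0.27, 2.55], [-1.08, 4.22], [0.17, 2.65], [-2.57, 2.57]. Speed limits (rad/s): [2.79, 2.79, 3.14, 3.14, 3.14, 3.14].

## Interface

Orientations are given as a rotation vector (axis times angle).
In Python, from cell import robot gives the robot as it stands.
- The arm moves only by the tool apply_moves, never from a script. Its argument "deltas" is a list of rows, each a list of 2 entries, a list of its own where there are three numbers: the shift along the tool's x, y, z in cm, then the turn about the tool's z in rad. In form: [[[dx, dy, dz], spin], ...]. A call has 1 to 20 rows; each row shifts and turns the commanded pose from where the row before left it, along the tool's axes as they then stand; what a row does not reach is not made up. A row lasts 1/10 s, in which the tool goes at most 50 mm and 8.59 degrees, less where a joint would pass 70% of its speed; a pose out of reach is approached as far as the arm can. A call with a gripper value outside its range is refused whole. "jaw" is the finger opening in cm, from 0 to 9.4, set as the call begins (left out, the last holds). The fingers move at their own pace and stop on an object; "newtons" is the grip in N (left out, the last holds). Time passes only in rows, so rows that do not move let the fingers close. It gives the time, the measured TCP pose, the force and the opening at its end, in the units of the state.
- robot.read_state(): the state, without advancing time (a new reading comes with each control period).
- robot.camera(name): name is "side" or "top"; returns a dict with "image" (420x560x3 uint8, red, green, blue), "camera_matrix" (3x3 intrinsics, pixels), "extrinsics" (4x4, takes a point from camera to world coordinates). Camera axes: x right, y down, z forward; pixel columns grow to the right and rows downward; lengths in m; the calibration is good to about 2 mm. A picture is of the moment at which its call begins. There is no depth.
- robot.sign_off(): hands the job in, once; it reports no verdict.
The state is a dict: "time": time; "qpos": joint angles; "dq": joint speeds; "joint_efforts": joint torques, N m; "eef_pos": TCP position; "tool_rot": TCP orientation; "wrist_force": force on the tool from outside, world axes, zero at the start; "ft_torque": the same for the moment, N m; "finger_gap": opening from 0.0 (shut) to 1.0 (fully open).
Only numpy, scipy, OpenCV 4.12 (cv2) and the standard library are available. Lean on these libraries where they do the work, as an engineer would, in place of code of your own. Each camera call takes 0.05 s, during which the arm holds its last target.

## Working session

There is one attempt and no reset: what is moved stays moved. The work goes in short steps, Python scripts to look and compute and a tool call to move; the robot and the scene stay as the last step left them, time stands still between calls to the robot, and variables do not carry over. Pictures are saved under pics/ and viewed, and the job is handed in when it is done.

Besides the shell and the picture viewer there is one more tool, called as name(argument=value, ...), one argument or row to a line, values as JSON. apply_moves: Moves the arm, as the interface text tells. Its arguments: {"type":"object","properties":{"deltas":{"type":"array"},"jaw":{"type":"number"},"newtons":{"type":"number"}},"required":["deltas"]}

```bash
mkdir -p pics
python3 - <<'E'
from cell import robot
import cv2
print(robot.read_state(), robot.tcp_to_tips)
for n in("side","top"):
    c=robot.camera(n); cv2.imwrite(f"pics/{n}0.png",c["image"][:,:,::-1]); print(n,c["camera_matrix"],c["extrinsics"])
E
```

```text
{'time': 0.0, 'qpos': array([-1.24205109e+00,  8.79366522e-02,  1.37222524e+00, -2.72203180e-06,
        1.68357466e+00, -1.03072762e-01]), 'dq': array([-0.00053006, -0.00070254,  0.00150881,  0.00087217,  0.00072713,
        0.00118788]), 'joint_efforts': array([-1.46758972e-03, -3.40186286e+01, -3.02426112e+01,  7.17067136e-02,
        3.30281421e-02, -1.69316968e-04]), 'eef_pos': array([ 0.23016115, -0.49940579,  0.40352845]), 'tool_rot': array([-3.06657090e+00, -6.72583616e-01,  3.83147895e-04]), 'wrist_force': array([-0.24382477,  0.54511914, -0.07440266]), 'ft_torque': array([-0.00522078,  0.0568161 , -0.02191181]), 'finger_gap': 1.0000115866795316} 0.1992
side [[434.4545134    0.         272.99718675]
 [  0.         434.4545134  210.28951357]
 [  0.           0.           1.        ]] [[-0.7973711  -0.43636566  0.41687448  0.06030693]
 [-0.60335826  0.59082479 -0.53561635  0.59567804]
 [-0.01257519 -0.67860966 -0.73439144  0.89001162]
 [ 0.          0.          0.          1.        ]]
top [[502.63360331   0.         280.66282174]
 [  0.         502.63360331 205.7285561 ]
 [  0.           0.           1.        ]] [[ 0.00590136 -0.9968897   0.07858815  0.42627202]
 [-0.99995613 -0.00531129  0.00771527 -0.00268292]
 [-0.00727387 -0.07863023 -0.99687731  1.3897104 ]
 [ 0.          0.          0.          1.        ]]
```

View pics/side0.png

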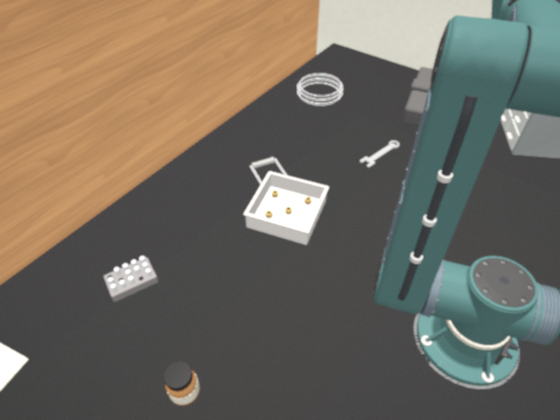

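View pics/top0.png

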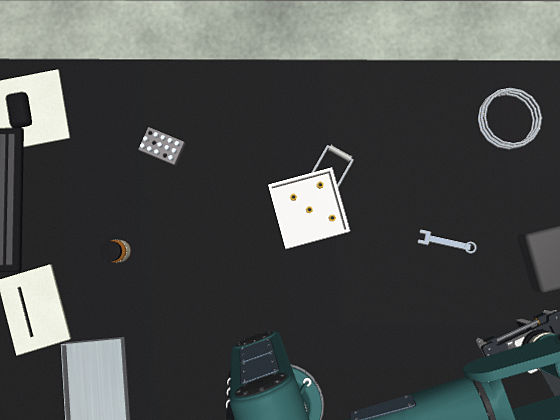

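The tote is at about (310,208) in the top view, with the handle grip around (340,153), up and to the right. All the bystanders are well clear: rack (162,145), jar (120,250) and wrench (447,242). Next I'll measure.

```bash
cat > h.py <<'E'
from cell import robot
import cv2, numpy as np
def ray(c,u,v,z):
    K,E=c["camera_matrix"],c["extrinsics"]
    d=E[:3,:3]@np.linalg.solve(K,[u,v,1.]); o=E[:3,3]
    return o+d*(z-o[2])/d[2]
def proj(c,p):
    K,E=c["camera_matrix"],c["extrinsics"]
    q=K@(E[:3,:3].T@(np.array(p)-E[:3,3])); return q[:2]/q[2]
E
python3 - <<'E'
from h import *
c=robot.camera("top"); im=c["image"]
g=im.min(axis=2)
m=(g>150).astype(np.uint8); m[:130]=0;m[270:]=0;m[:,:255]=0;m[:,365:]=0
m2=cv2.morphologyEx(m,cv2.MORPH_OPEN,np.ones((7,7)))
m2=cv2.morphologyEx(m,cv2.MORPH_CLOSE,np.ones((9,9))); m2=cv2.morphologyEx(m2,cv2.MORPH_OPEN,np.ones((15,15)))
ct=max(cv2.findContours(m2,0,2)[0],key=cv2.contourArea)
r=cv2.minAreaRect(ct); b=cv2.boxPoints(r)
print(r,b)
P=np.array([ray(c,u,v,.055) for u,v in b]); print(P, np.linalg.norm(P-np.roll(P,1,0),axis=1), P.mean(0))
O=P.mean(0)
cv2.imwrite("pics/zoom0.png",cv2.resize(im[130:260,250:370,::-1],None,fx=4.5,fy=4.5,interpolation=cv2.INTER_CUBIC))
E
```

```text
((309.7920227050781, 205.38055419921875), (69.9758071899414, 70.31498718261719), 74.87599182128906) [[266.7236  180.77744]
 [334.60312 162.43161]
 [352.86044 229.98367]
 [284.98093 248.3295 ]]
[[ 0.5982389   0.04532669  0.055     ]
 [ 0.64865136 -0.13622047  0.055     ]
 [ 0.46801663 -0.18412353  0.055     ]
 [ 0.41848802 -0.00444569  0.055     ]] [0.18651453 0.18841653 0.18687859 0.18637921] [ 0.53334873 -0.06986575  0.055     ]
```

View pics/zoom0.png

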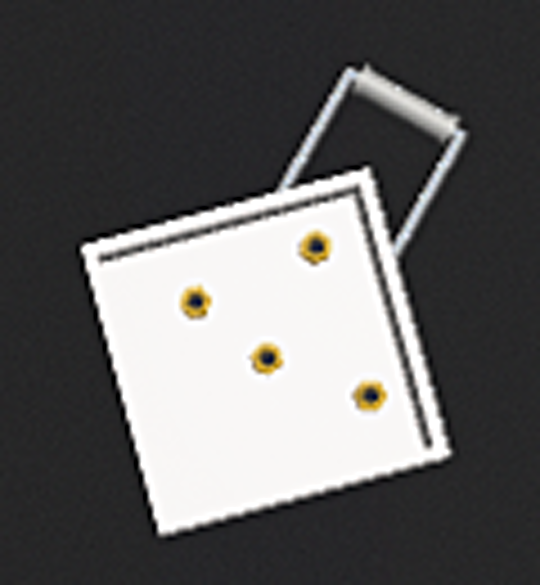

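In the zoom, the rim corners are at (82,245), (370,168), (450,455) and (162,535). The grip runs from (360,76) to (457,130). The automatic box came out too big (187 mm) because it took in the wires, so I'll redo it with stronger opening and measure the grip.

Run:
```python
from h import *
f=lambda p:(p[0]/4.5+250-.39,p[1]/4.5+130-.39)
c=robot.camera("top")
P=np.array([ray(c,*f(p),.055) for p in [(82,245),(370,168),(450,455),(162,535)]])
print(P.round(4), np.linalg.norm(P-np.roll(P,1,0),axis=1)); O=P.mean(0)
d=P[1]-P[3]; print("O",O,"handle dir",np.degrees(np.arctan2(d[1],d[0])))
G=np.array([ray(c,*f(p),.05) for p in [(360,76),(457,130)]]); g=G.mean(0)
e=g-O; print("grip",G,g,"len",np.linalg.norm(G[1]-G[0]),"from O",np.hypot(*e[:2]),np.degrees(np.arctan2(e[1],e[0])),"axis",np.degrees(np.arctan2(*(G[1]-G[0])[1::-1])))
s=robot.camera("side")
# automatic grip check in both views: bright mid-grey low saturation
pr=O+d/np.linalg.norm(d)*.17; pr[2]=.05
print("pred grip",pr)
im=s["image"].copy()
for q in (pr,g): 
    u=proj(s,q); print("side",u); 
z=cv2.resize(im[150:250,235:340,::-1],None,fx=5,fy=5,interpolation=cv2.INTER_CUBIC)
u=(proj(s,g)-[235,150]+.5)*5; cv2.circle(z,tuple(int(x) for x in u),4,(0,0,255),1)
cv2.imwrite("pics/zs0.png",z)
st=robot.read_state(); from scipy.spatial.transform import Rotation as R
print(R.from_rotvec(st["tool_rot"]).as_matrix().round(3))
```

```text
[[ 0.5894  0.0423  0.055 ]
 [ 0.6364 -0.1288  0.055 ]
 [ 0.466  -0.1755  0.055 ]
 [ 0.4181 -0.0061  0.055 ]] [0.17808442 0.17739997 0.17669067 0.17605295]
O [ 0.52747759 -0.06702549  0.055     ] handle dir -29.32461729908893
grip [[ 0.69281922 -0.12337508  0.05      ]
 [ 0.66038179 -0.18128158  0.05      ]] [ 0.6766005  -0.15232833  0.05      ] len 0.06637280956791003 from O 0.17179702889539777 -29.770867881112594 axis -119.25619034944648
pred grip [ 0.6756936 -0.1502842  0.05     ]
side [262.74293274 162.77318363]
side [262.92871054 162.28148937]
[[ 0.908  0.419 -0.   ]
 [ 0.419 -0.908  0.001]
 [ 0.    -0.001 -1.   ]]
```

View pics/zs0.png

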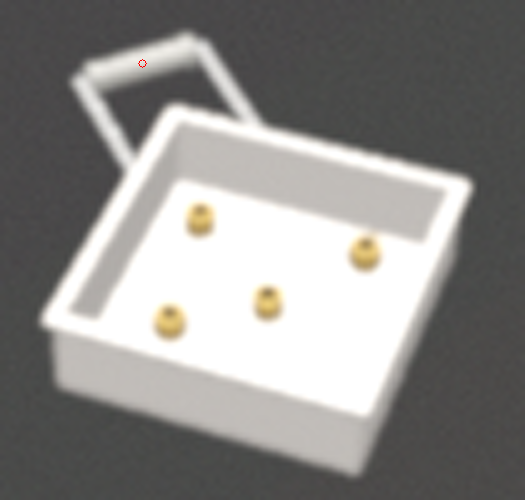

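Both views agree: the grip is at (0.676,-0.151,0.050) and the tote's x axis is at -29.5°. The rim lip makes the outline read 177 mm. I'll travel high first, then spin, then descend with the jaws partly open, because only 42 mm is free on the tote side.

apply_moves(
  deltas=[
    [[3.5, -0.8, 0], 0],
    [[3.5, -0.8, 0], 0],
    [[3.5, -0.8, 0], 0],
    [[3.5, -0.8, 0], 0],
    [[3.5, -0.8, 0], 0],
    [[3.5, -0.8, 0], 0],
    [[3.5, -0.8, 0], 0],
    [[3.5, -0.8, 0], 0],
    [[3.5, -0.8, 0], 0],
    [[3.5, -0.8, 0], 0],
    [[3.5, -0.8, 0], 0],
    [[3.5, -0.8, 0], 0],
    [[3.5, -0.8, 0], 0],
    [[3.5, -0.8, 0], 0],
    [[3.5, -0.8, 0], 0],
    [[2.6, -0.8, 0], 0],
  ],
  jaw=5.0,
  newtons=45,
)

```text
time: 1.85
eef_pos: [0.6785, -0.1512, 0.4039]
tool_rot: [-3.068, -0.675, 0.001]
wrist_force: [0.0, -0.4, -1.2]
finger_gap: 0.531
```

apply_moves(
  deltas=[
    [[0, 0, 0], -0.104],
    [[0, 0, 0], -0.104],
    [[0, 0, 0], -0.104],
    [[0, 0, 0], -0.104],
    [[0, 0, 0], -0.104],
    [[0, 0, 0], -0.103],
    [[0, 0, 0], 0],
    [[0, 0, 0], 0],
  ],
)

```text
time: 2.65
eef_pos: [0.6771, -0.1527, 0.4044]
tool_rot: [-2.716, -1.578, 0.0]
wrist_force: [0.1, 0.1, -0.2]
finger_gap: 0.529
```

```bash
cat >> h.py <<'E'
from scipy.spatial.transform import Rotation as R
def todo(t):
    s=robot.read_state(); M=R.from_rotvec(s["tool_rot"]).as_matrix()
    print(s["time"],s["eef_pos"].round(4),"y ang",np.degrees(np.arctan2(M[1,1],M[0,1])).round(2),"z",M[:,2].round(4),"gap cm",s["finger_gap"]*9.4,"F",s["wrist_force"].round(2))
    print("delta tool cm",(M.T@(np.array(t)-s["eef_pos"])*100).round(2))
E
python3 - <<'E'
from h import *
todo([.6765,-.1515,.231])
c=robot.camera("top"); cv2.imwrite("pics/t1.png",c["image"][:,:,::-1])
c=robot.camera("side"); cv2.imwrite("pics/s1.png",c["image"][:,:,::-1])
E
```

```text
2.65 [ 0.6771 -0.1527  0.4044] y ang -29.69 z [-3.e-04  0.e+00 -1.e+00] gap cm 4.976317333623844 F [ 0.14  0.09 -0.17]
delta tool cm [ 0.08 -0.1  17.34]
```

View pics/s1.png

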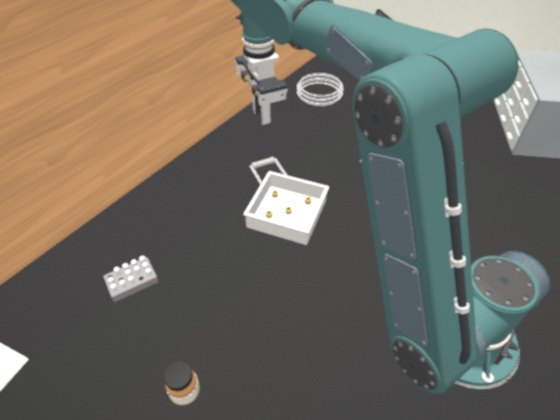

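The gripper, at about (262,105), is above the handle at (265,162), and the jaws are lined up along the tote's x axis. I'll stop 5 cm short of the full descent and check.

apply_moves(
  deltas=[
    [[0.1, -0.1, 2], 0],
    [[0, 0, 3], 0],
    [[0, 0, 3], 0],
    [[0, 0, 2], 0],
    [[0, 0, 1.3], 0],
    [[0, 0, 0], 0],
    [[0, 0, 0], 0],
  ],
)

```text
time: 3.45
eef_pos: [0.6769, -0.1514, 0.2926]
tool_rot: [2.714, 1.58, 0.001]
wrist_force: [-0.6, -0.1, 0.0]
finger_gap: 0.531
```

Run:
```python
from h import *
todo([.6765,-.1515,.231])
c=robot.camera("side"); cv2.imwrite("pics/s2.png",cv2.resize(c["image"][80:240,200:360,::-1],None,fx=3.7,fy=3.7,interpolation=cv2.INTER_CUBIC))
c=robot.camera("top"); cv2.imwrite("pics/t2.png",cv2.resize(c["image"][100:260,250:410,::-1],None,fx=3.7,fy=3.7,interpolation=cv2.INTER_CUBIC))
```

```text
3.45 [ 0.6769 -0.1514  0.2926] y ang -29.59 z [ 1.3e-03 -5.0e-04 -1.0e+00] gap cm 4.994294175327403 F [-0.62 -0.13  0.04]
delta tool cm [-0.03 -0.04  6.16]
```

View pics/s2.png

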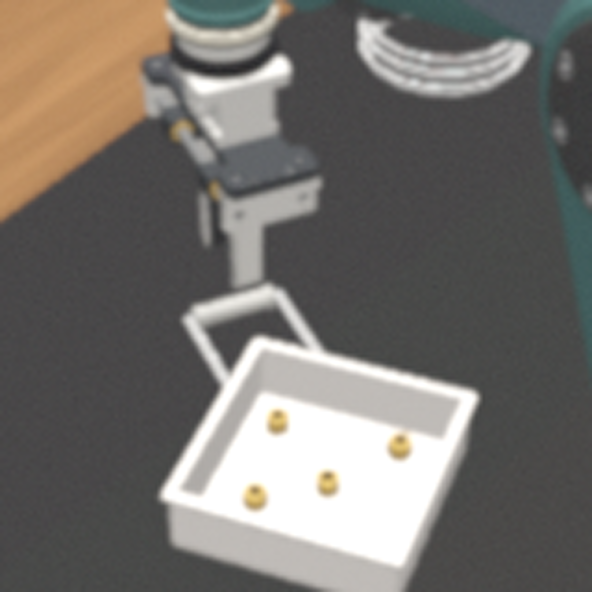

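The near finger tip, at about (248,280) in the zoom, is heading for the gap between the grip and the corner, and its lateral position looks central. I'll descend and close.

apply_moves(
  deltas=[
    [[0, 0, 1.5], 0],
    [[0, 0, 1.5], 0],
    [[0, 0, 1.5], 0],
    [[0, 0, 1.2], 0],
    [[0, 0, 0.5], 0],
    [[0, 0, 0], 0],
    [[0, 0, 0], 0],
  ],
)

```text
time: 4.25
eef_pos: [0.6769, -0.1514, 0.2299]
tool_rot: [2.714, 1.581, 0.001]
wrist_force: [-0.4, 0.2, 0.3]
finger_gap: 0.534
```

Run:
```python
from h import *
todo([.6765,-.1515,.231])
c=robot.camera("side"); cv2.imwrite("pics/s3.png",cv2.resize(c["image"][80:240,200:360,::-1],None,fx=3.7,fy=3.7,interpolation=cv2.INTER_CUBIC))
```

```text
4.25 [ 0.6769 -0.1514  0.2299] y ang -29.57 z [ 6.e-04 -2.e-04 -1.e+00] gap cm 5.023063048944763 F [-0.43  0.21  0.29]
delta tool cm [-0.03 -0.03 -0.11]
```

View pics/s3.png

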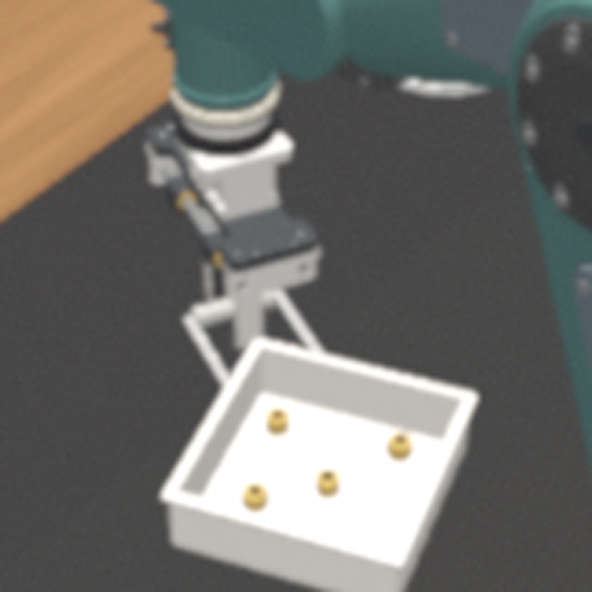

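The near finger (248,325) is between the grip and the tote corner (262,343), and there is no contact force. I'll close.

apply_moves(
  deltas=[
    [[0, 0, 0], 0],
    [[0, 0, 0], 0],
    [[0, 0, 0], 0],
    [[0, 0, 0], 0],
    [[0, 0, 0], 0],
    [[0, 0, 0], 0],
    [[0, 0, 0], 0],
    [[0, 0, 0], 0],
  ],
  jaw=0,
  newtons=45,
)

```text
time: 5.1
eef_pos: [0.6766, -0.1513, 0.2297]
tool_rot: [-2.714, -1.581, 0.0]
wrist_force: [-1.5, 1.2, 1.8]
finger_gap: 0.155
```

Run:
```python
from h import *
todo([.6765,-.1515,.231])
r=np.hypot(290,50);a0=np.arctan2(50,290);p=(290,50)
for t in range(2,37,2):
    a=a0+np.radians(t);q=(r*np.cos(a),r*np.sin(a));print(t,"dy %.2f dz %.2f cm"%((q[0]-p[0])/10,-(q[1]-p[1])/10));p=q
```

```text
5.1 [ 0.6766 -0.1513  0.2297] y ang -29.56 z [-4.e-04  1.e-04 -1.e+00] gap cm 1.4611477484763638 F [-1.54  1.17  1.81]
delta tool cm [-0.02  0.01 -0.13]
2 dy -0.19 dz -1.01 cm
4 dy -0.23 dz -1.00 cm
6 dy -0.26 dz -0.99 cm
8 dy -0.30 dz -0.98 cm
10 dy -0.33 dz -0.97 cm
12 dy -0.36 dz -0.96 cm
14 dy -0.40 dz -0.95 cm
16 dy -0.43 dz -0.93 cm
18 dy -0.46 dz -0.92 cm
20 dy -0.49 dz -0.90 cm
22 dy -0.53 dz -0.88 cm
24 dy -0.56 dz -0.86 cm
26 dy -0.59 dz -0.84 cm
28 dy -0.62 dz -0.82 cm
30 dy -0.64 dz -0.80 cm
32 dy -0.67 dz -0.78 cm
34 dy -0.70 dz -0.75 cm
36 dy -0.72 dz -0.73 cm
```

The fingers have stopped on the grip at 14.6 mm. I'll raise it to about 10° first, then check.

apply_moves(
  deltas=[
    [[0, -0.1, -0.5], 0],
    [[0, -0.1, -0.5], 0],
    [[0, -0.1, -0.5], 0],
    [[0, -0.1, -0.5], 0],
    [[0, -0.1, -0.5], 0],
    [[0, -0.1, -0.5], 0],
    [[0, -0.2, -0.5], 0],
    [[0, -0.2, -0.5], 0],
    [[0, -0.2, -0.5], 0],
    [[0, -0.2, -0.5], 0],
    [[0, 0, 0], 0],
    [[0, 0, 0], 0],
  ],
)

```text
time: 6.3
eef_pos: [0.6645, -0.1444, 0.28]
tool_rot: [2.714, 1.581, 0.001]
wrist_force: [0.6, -0.7, -1.3]
finger_gap: 0.158
```

Run:
```python
from h import *
todo([.6765,-.1515,.231])
c=robot.camera("side"); cv2.imwrite("pics/s4.png",cv2.resize(c["image"][80:240,200:360,::-1],None,fx=3.7,fy=3.7,interpolation=cv2.INTER_CUBIC))
```

```text
6.3 [ 0.6645 -0.1444  0.28  ] y ang -29.56 z [ 8.e-04 -4.e-04 -1.e+00] gap cm 1.4807171448461316 F [ 0.57 -0.65 -1.33]
delta tool cm [-0.02  1.39  4.9 ]
```

View pics/s4.png

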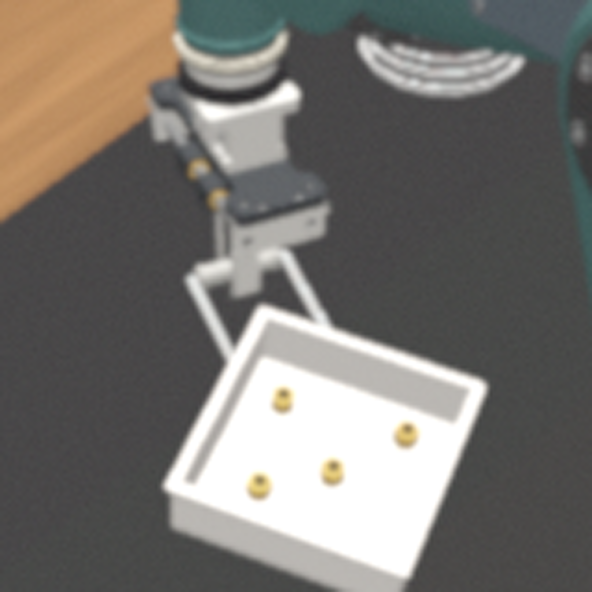

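The handle is up and the tote leans about 10°, resting on its low corner at (405,590). It is square-on, the grip is holding, and the nuts haven't moved. I'll carry on along the arc to about 35-36°.

apply_moves(
  deltas=[
    [[0, -0.3, -1.0], 0],
    [[0, -0.4, -1.0], 0],
    [[0, -0.4, -0.9], 0],
    [[0, -0.5, -0.9], 0],
    [[0, -0.5, -0.9], 0],
    [[0, -0.5, -0.9], 0],
    [[0, -0.6, -0.9], 0],
    [[0, -0.6, -0.8], 0],
    [[0, -0.6, -0.8], 0],
    [[0, -0.6, -0.8], 0],
    [[0, -0.7, -0.8], 0],
    [[0, -0.7, -0.7], 0],
    [[0, -0.7, -0.7], 0],
    [[0, 0, 0], 0],
    [[0, 0, 0], 0],
    [[0, 0, 0], 0],
    [[0, 0, 0], 0],
    [[0, 0, 0], 0],
  ],
)

```text
time: 8.15
eef_pos: [0.6029, -0.1096, 0.3903]
tool_rot: [-2.715, -1.581, 0.0]
wrist_force: [0.7, -0.5, -0.7]
finger_gap: 0.154
```

Run:
```python
from h import *
todo([.6765,-.1515,.231])
for n in("side","top"):
    c=robot.camera(n); y,x=(80,200) if n=="side" else (120,240)
    cv2.imwrite(f"pics/{n}5.png",cv2.resize(c["image"][y:y+160,x:x+160,::-1],None,fx=3.7,fy=3.7,interpolation=cv2.INTER_CUBIC))
```

```text
8.15 [ 0.6029 -0.1096  0.3903] y ang -29.58 z [-2.e-04 -1.e-04 -1.e+00] gap cm 1.4522732726783163 F [ 0.65 -0.47 -0.75]
delta tool cm [-1.000e-02  8.470e+00  1.593e+01]
```

View pics/side5.png

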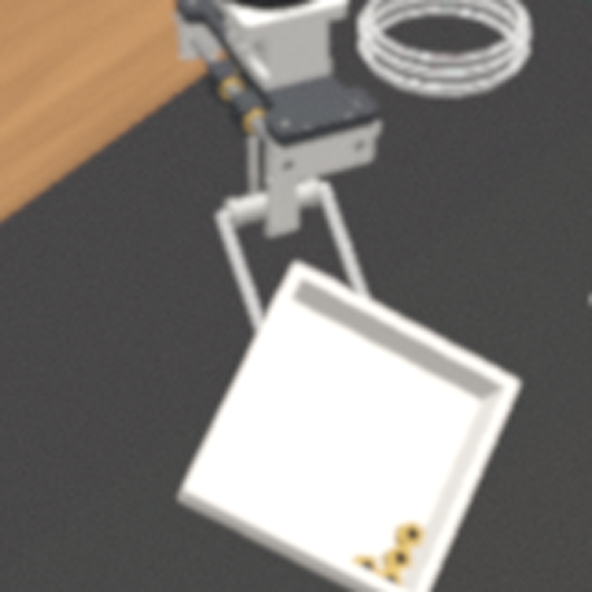

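View pics/top5.png

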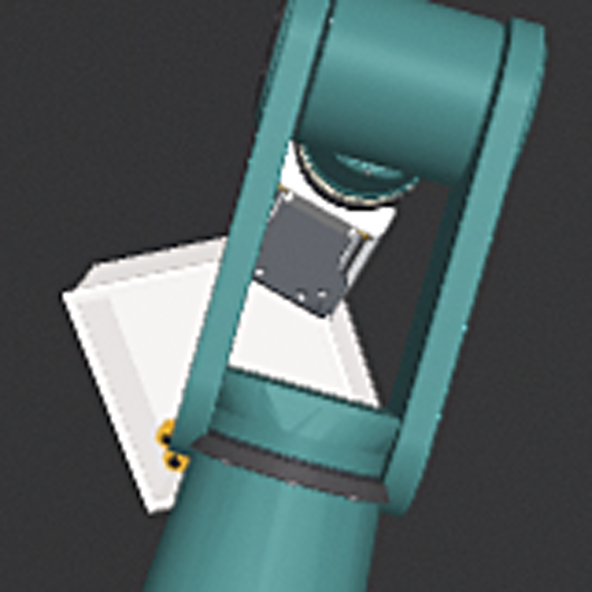

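All four nuts have run into the low corner, near (390,560) in the side zoom. I'll check the tilt and the nut distances with numbers.

Run:
```python
from h import *
for k in range(2):
    s=robot.read_state(); g=s["eef_pos"]-[0,0,.18]
    c=robot.camera("side"); im=c["image"]
    t=np.arcsin(g[2]/.2943)-np.arctan2(50,290); print("tilt",np.degrees(t),"g",g)
    u=np.array([np.cos(np.radians(-29.5)),np.sin(np.radians(-29.5)),0]); Z=np.array([0,0,1.])
    ex=u*np.cos(t)+Z*np.sin(t); ez=Z*np.cos(t)-u*np.sin(t); ey=np.cross(ez,ex)
    O=g-.17*ex-.05*ez
    corner=O-.115*ex+.004*ez
    print("corner",corner,"px",proj(c,corner),"rim corners px",[proj(c,O+.055*ez+v).round(1) for v in(.12*ex,.12*ey,-.12*ex,-.12*ey)])
    hsv=cv2.cvtColor(im,cv2.COLOR_RGB2HSV); m=((hsv[...,1]>90)&(hsv[...,0]>10)&(hsv[...,0]<32)&(hsv[...,2]>90)).astype(np.uint8)
    m[:200]=0;m[260:]=0;m[:,:270]=0;m[:,345:]=0
    n,l,st,ce=cv2.connectedComponentsWithStats(m); print(st[1:],ce[1:])
    # distance, nut top plane (14+4 mm above underside) for every brass pixel
    K,E=c["camera_matrix"],c["extrinsics"]; o=E[:3,3]
    D=[]
    for v,x in np.argwhere(m):
        d=E[:3,:3]@np.linalg.solve(K,[x,v,1.]); p=o+d*((O+.011*ez-o)@ez)/(d@ez); q=p-O; D.append((q@ex*1e3,q@ey*1e3,np.linalg.norm(p-corner)*1e3))
    D=np.array(D); print("max dist of any brass pixel",D[D[:,2].argmax()])
cv2.imwrite("pics/s6.png",cv2.resize(im[190:260,265:345,::-1],None,fx=8,fy=8,interpolation=cv2.INTER_CUBIC))
```

```text
tilt 35.849395521999206 g [ 0.60286799 -0.10951911  0.21038357]
corner [ 0.42525523 -0.00903065  0.00618569] px [305.8084272 242.4342667] rim corners px [array([280.5, 152.4]), array([251.7, 211.5]), array([312.6, 242.6]), array([338.6, 183.5])]
[[303 222  11  14  71]
 [297 231   4   2   4]] [[308.18309859 228.54929577]
 [298.5        231.25      ]]
max dist of any brass pixel [-69.51518543 -29.69593309  54.76967043]
tilt 35.872301580109955 g [ 0.60283773 -0.10947303  0.21046583]
corner [ 0.42529603 -0.00902477  0.00618638] px [305.79410241 242.42817165] rim corners px [array([280.5, 152.3]), array([251.7, 211.5]), array([312.5, 242.6]), array([338.6, 183.5])]
[[303 222  11  14  68]
 [297 231   4   2   4]] [[308.10294118 228.48529412]
 [298.5        231.25      ]]
max dist of any brass pixel [-69.53921328 -29.72127121  54.76346493]
```

View pics/s6.png

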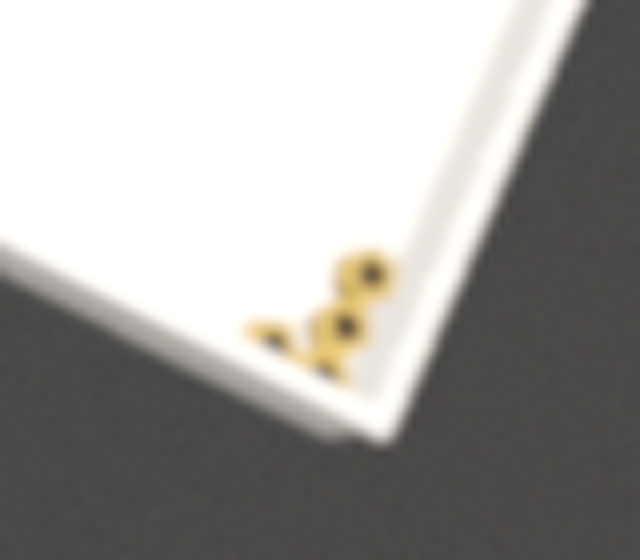

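The modelled rim corners match the picture to within 1–3 px, and the tilt is 35.9°. The farthest brass pixel is 55 mm from the corner, so every nut centre is well under 65 mm. I'll hold for a moment, confirm everything is still, then sign off.

apply_moves(
  deltas=[
    [[0, 0, 0], 0],
    [[0, 0, 0], 0],
    [[0, 0, 0], 0],
    [[0, 0, 0], 0],
    [[0, 0, 0], 0],
  ],
)

```text
time: 8.85
eef_pos: [0.6027, -0.1094, 0.3907]
tool_rot: [2.715, 1.581, -0.0]
wrist_force: [0.5, -1.1, -0.4]
finger_gap: 0.16
```

Run:
```python
from h import *
a=cv2.imread("pics/s6.png"); c=robot.camera("side")
b=cv2.resize(c["image"][190:260,265:345,::-1],None,fx=8,fy=8,interpolation=cv2.INTER_CUBIC)
print("mean/max diff",cv2.absdiff(a,b).mean(),cv2.absdiff(a,b).max()); todo([.6028,-.1095,.3904])
print(robot.sign_off())
```

```text
mean/max diff 0.6517066592261904 10
8.9 [ 0.6027 -0.1093  0.3906] y ang -29.56 z [-1.e-04 -0.e+00 -1.e+00] gap cm 1.4660025009809408 F [ 0.76 -0.02 -0.55]
delta tool cm [-0.01  0.02  0.02]
the job is handed in; nothing more can be done
None
```

I gripped the tote by its handle (45 N) and raised that side along an arc about the low corner. It was handed in at 8.9 s, still held in the tilt; no verdict was reported.

Last checks:
- **Tilt:** about 35.9°, worked out from the handle height of 0.21 m and assuming the low corner rests on the bench. The modelled rim corners matched the side picture to about 1–4 px.
- **Nuts:** all four are in the gathering corner. The farthest visible brass pixel is about 55 mm from the corner, against the 65 mm limit. The two lowest nuts are partly hidden by the wall.
- **Stillness:** two side pictures more than half a second apart showed no change in the corner with the nuts.
- **Bystanders:** the gripper passed high above them and the tote stayed clear. I did not take a final picture of them.

**What didn't fit:**
- The tote rim measured 177 mm instead of 170 mm, probably because of a lip.
- The grip closed to 14.6 mm on a 16 mm bar, although it kept that opening throughout.
- The wrist force read only about 1 N while holding, so it says little about the load.

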